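Unlock the transit rack and transfer its bottles in reverse order

ROBOT

A 7-joint arm with a two-finger parallel gripper is mounted at the origin on a cart in front of the work surface, level with it; the furniture and walls round the work are solid. World frame = base frame: x ahead of the robot, y to its left, z up, the work surface at z = 0. Lengths are in m, angles in rad, forces in N, time in s.
With the tool pointing down it reaches from about 0.35 to 0.9 m from the base axis. Payload 8.1 kg.
Tool frame: the origin (TCP) lies on the centre line of the jaws, within the pads' length; the fingertips stand 19 mm ahead of it and the grasp point (between the pads) is the TCP; z points along the fingers, y is the direction in which the jaws open and shut (so a half turn about z gives the same grasp; the last joint's range is limited). The gripper opens to 92 mm and grips with 3 to 60 N. Pads are 19 mm wide; open, the fingers measure 130 mm over their backs; the gripper's body (75 mm by 190 mm) begins 47 mm behind the grasp point.
Start: joints at [-1.384, 0.434, 0.025, 1.573, -0.012, 1.134, -0.075], TCP at [0.179, 0.599, 0.246] pointing down, gripper open.
Joint ranges: [-2.62, 2.62], [-0.44, 2.09], [-1.27, 1.32], [0.08, 2.57], [-1.32, 4.46], [0.12, 2], [-2.74, 2.74]. Speed limits (rad/s): [2.22, 2.22, 3.01, 3.01, 3.14, 3.14, 3.14].

INTERFACE

Orientations are given as a rotation vector (axis times angle).
In Python, from cell import monitor, imaging, workorder, outline_of gives the robot as it stands.
- The arm moves only by the tool move_arm, never from a script. Its argument "series" is a list of rows, each a list of 6 numbers: the shift along the world's x, y, z in cm, then the turn, a rotation vector about the world's x, y, z in degrees. A call has 1 to 8 rows; each row shifts and turns the commanded pose from where the row before left it; what a row does not reach is not made up. A row lasts 1/10 s, in which the tool goes at most 50 mm and 8.59 degrees, less where a joint would pass 70% of its speed; a pose out of reach is approached as far as the arm can. A call with a gripper value outside its range is refused whole. "grip" is the opening, from 0 (shut) to 1 (fully open), set as the call begins (left out, the last holds). The fingers move at their own pace and stop on an object; "force" is the grip in N (left out, the last holds). Time passes only in rows, so rows that do not move let the fingers close. It gives the time, the measured TCP pose, the force and the opening at its end, in the units of the state.
- monitor.observe(): the state, without advancing time (a new reading comes with each control period).
- imaging.get_image(name): name is "side" or "top" or "wrist"; returns a dict with "color" (384x512x3 uint8, red, green, blue), "fx", "fy", "cx", "cy" (pixels), "rvec" (rotation vector, rad) and "tvec" (3), from world to camera coordinates, as OpenCV has them; the wrist camera has in their place "mount" (4x4, takes a point from camera to tool coordinates, whose origin is the TCP and whose axes are the flange's). Camera axes: x right, y down, z forward; pixel columns grow to the right and rows downward; lengths in m; the calibration is good to about 2 mm. The wrist camera is an equidistant fisheye: a pixel r from the principal point sees the ray r / f radians off the axis. A picture is of the moment at which its call begins: read the wrist's pose just before it. There is no depth.
- workorder.sign_off(): hands the job in, once; it reports no verdict.
Trained networks look in the newest picture that a camera, given by its name, has taken for a name from the list of things; names that differ only in an ending like _2 or _b are one class to them, and where a whole thing is asked for, a point or a joint stands for the part that bears it (a point fixed in the world has none). Each returns a list of dicts, best first, with "p" (0 to 1); they miss things now and then, are a little off and sometimes report something else, mostly with a low value. They report only what shows in the picture. A call takes as long as a camera call. They do not tell look-alikes from the thing itself.
- outline_of(camera, thing): "mask" (384x512 bool, what is visible of it) and "rect" ([left, top, width, height] in pixels, round what is visible of it).
The state is a dict: "clock": time; "joints": joint angles; "dq": joint speeds; "joint_efforts": joint torques, N m; "position": TCP position; "ee_rot": TCP orientation; "force": force on the tool from outside, world axes, zero at the start; "ft_torque": the same for the moment, N m; "width": opening from 0.0 (shut) to 1.0 (fully open).
Only numpy, scipy, OpenCV 4.12 (cv2) and the standard library are available. Lean on these libraries where they do the work, as an engineer would, in place of code of your own. Each camera call takes 0.05 s, during which the arm holds its last target. There are 200 camera calls.

TASK

First lift the retaining bar out of its two brackets on the plywood transit rack and lay it flat along the middle of the black rubber mat, grip block up, while the bottles stay in their cups. Then move the three bottles into the wooden bench rack, one in each compartment, in reverse order: the bottle nearest the steel handle of the transit rack goes into the compartment farthest from the handle of the bench rack, the middle one into the middle, the last one next to the handle. Keep the bottles upright all the time and leave them standing on the compartment floors, the bar still on the mat.

Things in the scene. Friction and masses are not known exactly. Their poses are not given: they have to be found in the camera images.
- capped_bottle: White plastic bottle with a ribbed white screw cap, 46 mm diameter, 80 mm tall; straight body up to 58 mm, then shoulder, cap 38 mm wide. Origin: centre of its underside, z up its axis. Loose, about 0.1 to 0.15 kg, stands in one of the three cups of the transit rack at the start.
- open_bottle: White plastic bottle without a cap, open threaded neck, 43 mm diameter, 78 mm tall; straight body up to about 58 mm. Origin: centre of its underside, z up its axis. Loose, about 0.1 to 0.15 kg, stands in one of the three cups of the transit rack at the start.
- dropper_bottle_1: Slim white bottle with a slender pointed dropper nozzle, 33 mm diameter, 82 mm tall; straight body up to about 45 mm, then sloping shoulder. Origin: centre of its underside, z up its axis. Loose, about 0.1 to 0.15 kg, stands in one of the three cups of the transit rack at the start.
- cup_capped: Black rubber cup of the transit rack in which the capped bottle stands at the start (it stays and so shows where that bottle came from): 58 mm outside, 52 mm inside diameter, rim 12 mm high, floor 3 mm thick. Fixed. Origin: centre of its underside, on the rack's board.
- cup_open: Black rubber cup of the transit rack in which the open bottle stands at the start (it stays and so shows where that bottle came from): 58 mm outside, 52 mm inside diameter, rim 12 mm high, floor 3 mm thick. Fixed. Origin: centre of its underside, on the rack's board.
- cup_dropper: Black rubber cup of the transit rack in which the dropper bottle stands at the start (it stays and so shows where that bottle came from): 58 mm outside, 52 mm inside diameter, rim 12 mm high, floor 3 mm thick. Fixed. Origin: centre of its underside, on the rack's board.
- transit_rack: Fixed plywood transit rack, 80 (x) by 282 mm (y), board 12 mm thick; three black cups at y = -60, 0, +60 mm. Steel handle (arch, top 58 mm up) at its +y end, y = +143 mm. Posts at y = -114 and +114 mm carry upward-open brackets: notch 22 mm wide in x round x = -18 mm, floor z = 105 mm, prong tops 122 mm; the bar lies in them over the bottles. Origin: underside, below the middle cup.
- bench_rack: Fixed empty bench rack: light wooden open box 72 (x) by 214 (y) by 34 mm high, three compartments in a row along y, centres at y = -70, 0, +70 mm, each about 62 by 65 mm inside, floor 5 mm and walls 5 mm thick. Steel handle (arch, top 56 mm above the bench) at its +y end, y = +125 mm. Origin: underside, centre of the middle compartment.
- retaining_bar: Retaining bar: loose flat aluminium bar 14 mm (x) by 254 mm (y) by 8 mm thick, 0.15 kg, with an upright grey grip block on its middle, 12 mm thick (x) by 54 mm long (y), reaching from 8 to 34 mm above the bar's underside. Origin: centre of the underside, z up. At the start it lies in the two brackets of the transit rack.
- bench_mat: Black rubber mat, fixed flat on the bench, 90 mm (x) by 270 mm (y), 3 mm thick. Origin: centre of its underside; its top is z = 3 mm.
Things that resemble listed ones, but are neither listed nor needed, are in the scene too. What is shaped like the open_bottle but pink is not meant.

How it is judged:
On the way:
1. the bar lies on the mat while all bottles still stand in their cups (x of retaining_bar in the frame of bench_mat between -0.03 and 0.03 m and y of retaining_bar in the frame of bench_mat between -0.04 and 0.04 m and z of retaining_bar in the frame of bench_mat between -0.003 and 0.009 m and angle between retaining_bar's own z axis and vertical below 0.12 rad and angle between the y axis of retaining_bar and the y axis of bench_mat, either way round below 0.3 rad and linear speed of retaining_bar below 0.02 m/s and horizontal distance between capped_bottle and cup_capped below 0.02 m and horizontal distance between open_bottle and cup_open below 0.02 m and horizontal distance between dropper_bottle_1 and cup_dropper below 0.02 m and z of each of capped_bottle, open_bottle, dropper_bottle_1 in the frame of transit_rack below 0.03 m), for 0.2 s.
At the end, for the whole second after the job is handed in: Each bottle upright (0.12 rad), at rest, on the floor of its bench rack compartment (18 mm of its centre each way), order reversed as counted from the handles; bar flat, at rest, block up, on the mat: middle within 30 mm across, 40 mm along, and 0.3 rad of the mat's middle and length (x of retaining_bar in the frame of bench_mat between -0.03 and 0.03 m and y of retaining_bar in the frame of bench_mat between -0.04 and 0.04 m and z of retaining_bar in the frame of bench_mat between -0.003 and 0.009 m and angle between each of retaining_bar, capped_bottle, open_bottle, dropper_bottle_1's own z axis and vertical below 0.12 rad and angle between the y axis of retaining_bar and the y axis of bench_mat, either way round below 0.3 rad and linear speed of each of retaining_bar, capped_bottle, open_bottle, dropper_bottle_1 below 0.02 m/s and ((y of cup_capped in the frame of transit_rack between -0.08 and -0.04 m and y of capped_bottle in the frame of bench_rack between 0.0517 and 0.0877 m) or (y of cup_capped in the frame of transit_rack between -0.02 and 0.02 m and y of capped_bottle in the frame of bench_rack between -0.018 and 0.018 m) or (y of cup_capped in the frame of transit_rack between 0.04 and 0.08 m and y of capped_bottle in the frame of bench_rack between -0.0877 and -0.0517 m)) and x of capped_bottle in the frame of bench_rack between -0.018 and 0.018 m and z of capped_bottle in the frame of bench_rack between -0.003 and 0.013 m and ((y of cup_open in the frame of transit_rack between -0.08 and -0.04 m and y of open_bottle in the frame of bench_rack between 0.0517 and 0.0877 m) or (y of cup_open in the frame of transit_rack between -0.02 and 0.02 m and y of open_bottle in the frame of bench_rack between -0.018 and 0.018 m) or (y of cup_open in the frame of transit_rack between 0.04 and 0.08 m and y of open_bottle in the frame of bench_rack between -0.0877 and -0.0517 m)) and x of open_bottle in the frame of bench_rack between -0.018 and 0.018 m and z of open_bottle in the frame of bench_rack between -0.003 and 0.013 m and ((y of cup_dropper in the frame of transit_rack between -0.08 and -0.04 m and y of dropper_bottle_1 in the frame of bench_rack between 0.0517 and 0.0877 m) or (y of cup_dropper in the frame of transit_rack between -0.02 and 0.02 m and y of dropper_bottle_1 in the frame of bench_rack between -0.018 and 0.018 m) or (y of cup_dropper in the frame of transit_rack between 0.04 and 0.08 m and y of dropper_bottle_1 in the frame of bench_rack between -0.0877 and -0.0517 m)) and x of dropper_bottle_1 in the frame of bench_rack between -0.018 and 0.018 m and z of dropper_bottle_1 in the frame of bench_rack between -0.003 and 0.013 m); the robot touches nothing.
It fails at once if a bottle is tipped over (more than 0.7 rad) (angle between any of capped_bottle, open_bottle, dropper_bottle_1's own z axis and vertical above 0.7 rad).
It also fails if it takes over 112 s, if anything falls off the work surface, if the arm or the gripper's body presses on something with over 40 N, if the wrist force passes 120 N, or if a joint passes its speed limit or range.

## Working session

There is one attempt and no reset: what is moved stays moved. The work goes in short steps, Python scripts to look and compute and a tool call to move; the robot and the scene stay as the last step left them, time stands still between calls to the robot, and variables do not carry over. Pictures are saved under pics/ and viewed, about 12 in all and at most 16, crops included, and the job is handed in when it is done.

Besides the shell and the picture viewer there is one more tool, called after ">>>" by a JSON object that holds its "op" and its "data". move_arm: Moves the arm, as the interface text tells. Its arguments: {"type":"object","properties":{"series":{"type":"array"},"grip":{"type":"number"},"force":{"type":"number"}},"required":["series"]}

```bash
mkdir -p pics; ls; python3 - <<'E'
from cell import monitor, imaging, outline_of
import cv2,numpy as np,pickle
print(monitor.observe())
d={}
for n in("top","side","wrist"):
    im=imaging.get_image(n); d[n]=im
    cv2.imwrite(f"pics/{n}0.png",cv2.cvtColor(im["color"],cv2.COLOR_RGB2BGR))
    print(n,{k:v for k,v in im.items() if k!="color"})
pickle.dump(d,open("d0.pkl","wb"))
for n in("top","side"):
  for t in["capped_bottle","open_bottle","dropper_bottle_1","transit_rack","bench_rack","retaining_bar","bench_mat"]:
    print(n,t,[(r["rect"],round(r["p"],2)) for r in outline_of(n,t)])
a=np.hstack([d["top"]["color"],d["side"]["color"]])
E
```

```text
pics
{'clock': 0.0, 'joints': array([-1.38358809,  0.4352081 ,  0.02500883,  1.57416411, -0.01160724,
        1.13400007, -0.07509168]), 'dq': array([ 0.00010308,  0.00062817, -0.00087429, -0.00025671, -0.00115825,
        0.00133878, -0.00072516]), 'joint_efforts': array([-1.17270943e-04, -6.67837214e+01,  9.84888487e-01, -3.14473271e+01,
       -6.05750293e-02,  4.27895319e-02,  1.90894953e-04]), 'position': array([0.17853036, 0.59841869, 0.2449287 ]), 'ee_rot': array([-4.53778477e-01, -3.10856490e+00,  2.56405085e-03]), 'force': array([-0.23265919, -0.19034349,  0.5341073 ]), 'ft_torque': array([-0.00285429,  0.00844729, -0.00156197]), 'width': 1.0025767653096742}
top {'fx': 380.32049937002677, 'fy': 380.32049937002677, 'cx': 255.16485395515897, 'cy': 185.208126537357, 'rvec': array([ 2.18571141, -2.18616883,  0.11376864]), 'tvec': array([-0.0265506 ,  0.58973677,  1.12343473])}
side {'fx': 401.54781390201055, 'fy': 401.54781390201055, 'cx': 255.25340769705818, 'cy': 196.88412234248622, 'rvec': array([ 2.11497888, -0.69902938,  0.350906  ]), 'tvec': array([-0.49296789,  0.29154166
[... 683 characters left out ...]
ansit_rack [([305.1, 166.3, 59.0, 94.8], 0.94)]
top bench_rack [([139.3, 166.2, 36.0, 81.7], 0.72)]
top retaining_bar [([337.2, 167.2, 21.0, 82.9], 0.67)]
top bench_mat [([196.5, 218.4, 87.9, 41.7], 0.59)]
side capped_bottle [([259.2, 275.0, 23.8, 35.8], 0.77)]
side open_bottle [([376.6, 248.7, 23.3, 33.1], 0.98), ([309.1, 259.3, 23.6, 37.0], 0.85)]
side dropper_bottle_1 [([289.8, 275.6, 13.5, 30.3], 0.64)]
side transit_rack [([223.5, 252.9, 135.9, 85.9], 0.84)]
side bench_rack [([136.0, 160.7, 79.8, 44.1], 0.67)]
side retaining_bar [([240.8, 252.3, 113.6, 41.9], 0.85), ([311.1, 258.9, 22.4, 36.9], 0.51)]
side bench_mat [([149.4, 217.6, 92.5, 64.4], 0.61), ([256.1, 299.4, 28.4, 16.9], 0.47)]
```

```bash
python3 - <<'E'
import cv2,pickle
d=pickle.load(open("d0.pkl","rb"))
a=cv2.cvtColor(d["top"]["color"],cv2.COLOR_RGB2BGR)[110:285,120:390]
cv2.imwrite("pics/t1.png",cv2.resize(a,None,fx=2.9,fy=2.9,interpolation=cv2.INTER_CUBIC))
a=cv2.cvtColor(d["side"]["color"],cv2.COLOR_RGB2BGR)[140:350,125:405]
cv2.imwrite("pics/s1.png",cv2.resize(a,None,fx=2.8,fy=2.8,interpolation=cv2.INTER_CUBIC))
E
```

```text
(no output)
```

View pics/t1.png

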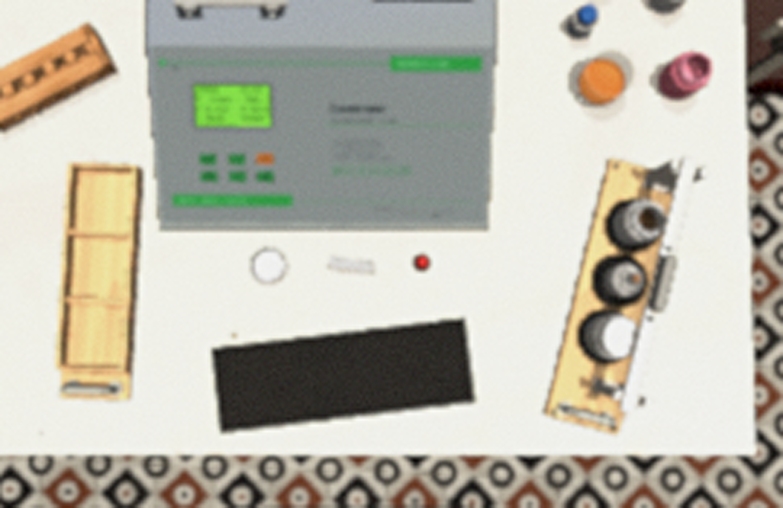

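View pics/s1.png

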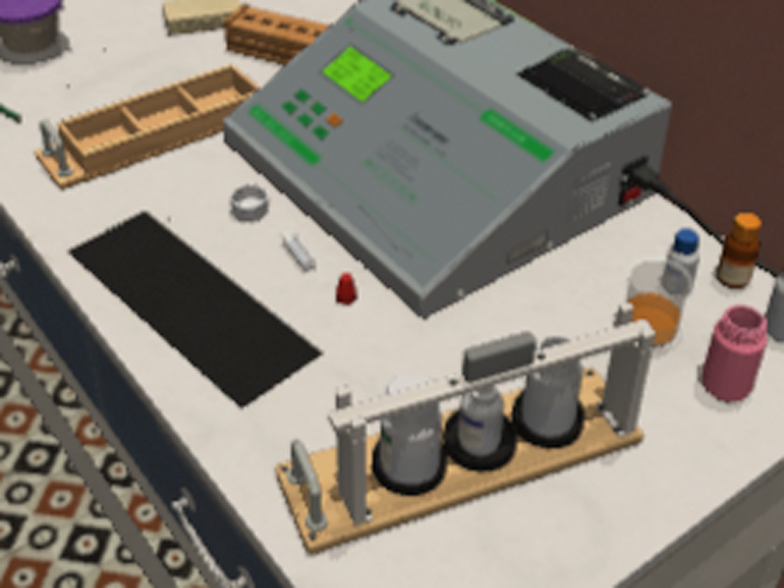

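```bash
cat > h.py <<'E'
import numpy as np,cv2,pickle
from scipy.optimize import least_squares
from scipy.spatial.transform import Rotation as R
d=pickle.load(open("d0.pkl","rb"))
def proj(n,P):
    c=d[n];K=np.array([[c["fx"],0,c["cx"]],[0,c["fy"],c["cy"]],[0,0,1]])
    return cv2.projectPoints(np.float64(P).reshape(-1,3),c["rvec"],c["tvec"],K,None)[0][:,0]
def w(p,L):
    c,s=np.cos(p[2]),np.sin(p[2]);L=np.float64(L)
    return np.c_[p[0]+c*L[:,0]-s*L[:,1],p[1]+s*L[:,0]+c*L[:,1],L[:,2]]
def fit(obs,p0):
    # obs: (view,(lx,ly,lz) mm,(u,v))
    def f(p): return np.concatenate([(proj(n,w(p,[np.array(l)/1000]))[0]-uv) for n,l,uv in obs])
    r=least_squares(f,p0,loss="soft_l1");return r.x,r.fun.reshape(-1,2).round(1)
T=lambda u,v:np.array([u/2.9+120,v/2.9+110])-.33
S=lambda u,v:np.array([u/2.8+125,v/2.8+140])-.32
# wrist camera: fisheye pixel -> ray, world point on plane z
def wrist_proj(im,pos,rv,P):
    M=im["mount"];Rt=R.from_rotvec(rv).as_matrix()
    q=((np.float64(P).reshape(-1,3)-pos)@Rt-M[:3,3])@M[:3,:3]
    r=np.linalg.norm(q[:,:2],axis=1);th=np.arctan2(r,q[:,2])
    return np.c_[im["cx"]+im["fx"]*th*q[:,0]/r,im["cy"]+im["fy"]*th*q[:,1]/r]
def wrist_pt(im,pos,rv,uv,z):
    M=im["mount"];a=(uv[0]-im["cx"])/im["fx"];b=(uv[1]-im["cy"])/im["fy"];t=np.hypot(a,b)
    ray=np.array([a/t*np.sin(t),b/t*np.sin(t),np.cos(t)]) if t>1e-9 else np.array([0,0,1.])
    Rt=R.from_rotvec(rv).as_matrix();D=Rt@M[:3,:3]@ray;C=pos+Rt@M[:3,3]
    return C+D*(z-C[2])/D[2]
E
python3 - <<'E'
from h import *
C=-d["top"]["tvec"]@cv2.Rodrigues(d["top"]["rvec"])[0]; print("cam",C)
print("center x+", proj("top",[[.5,0,0],[.6,0,0],[.5,.1,0]]))
tr=[("top",(40,-141,12),T(610,160)),("top",(40,141,12),T(545,413)),("top",(-40,141,12),T(617,432)),
("top",(-18,0,139),T(663,283)),("side",(-40,141,0),S(313,547)),("side",(40,141,12),S(278,470)),
("side",(0,60,16),S(410,466)),("side",(0,0,16),S(480,440)),("side",(0,-60,16),S(548,414)),("side",(-25,127,113),S(336,420)),("side",(-25,-127,113),S(655,333)),("side",(-40,-141,12),S(641,434))]
p,r=fit(tr,[.5,-.3,1.5]);print("transit",p,r.tolist())
br=[("top",(36,-107,34),T(70,163)),("top",(-36,-107,34),T(143,167)),("top",(-36,107,34),T(133,368)),("top",(36,107,34),T(62,366)),
("side",(36,107,34),S(60,125)),("side",(-36,107,34),S(82,155)),("side",(36,-107,34),S(235,68)),("side",(-36,-107,34),S(262,97))]
q,r=fit(br,[.5,.3,1.5]);print("bench",q,r.tolist())
mt=[("top",l,T(*u)) for l,u in zip([(45,-135,3),(45,135,3),(-45,135,3),(-45,-135,3)],[(464,319),(212,348),(220,432),(474,402)])]+\
 [("side",l,S(*u)) for l,u in zip([(45,-135,3),(45,135,3),(-45,135,3),(-45,-135,3)],[(321,352),(145,212),(70,252),(242,405)])]
m,r=fit(mt,[.4,.0,0.]);print("mat",m,r.tolist())
print(w(p,np.array([(0,60,15),(0,0,15),(0,-60,15),(-18,0,105)])/1e3).round(3))
print(w(q,np.array([(0,70,5),(0,0,5),(0,-70,5)])/1e3).round(3))
from cell import monitor; print(R.from_rotvec(monitor.observe()["ee_rot"]).as_matrix().round(3))
E
```

```text
cam [ 0.49099385 -0.00602682  1.17025155]
center x+ [[246.34756986 215.07112412]
 [246.38026688 182.6045436 ]
 [213.68255611 215.09877219]]
transit [ 0.52275586 -0.26242751  1.29040358] [[1.6, -4.9], [-0.1, -3.3], [0.6, -2.5], [0.7, 0.8], [1.6, 1.1], [2.3, -4.9], [-3.2, -1.3], [-2.7, 0.2], [-2.4, 1.9], [-3.7, 2.1], [-2.0, -0.4], [5.4, -0.8]]
bench [0.54090198 0.27132398 1.53511801] [[1.2, -0.7], [0.2, -1.2], [-0.3, 1.4], [-0.3, 1.2], [-1.2, -0.1], [0.6, 0.9], [-0.6, -1.2], [1.1, -1.5]]
mat [0.4288951  0.02444497 0.11705241] [[0.8, -1.1], [-0.3, -0.7], [0.0, 0.1], [1.0, -0.3], [0.4, 0.0], [-0.4, -1.0], [-1.6, -0.8], [-0.9, 0.7]]
[[ 0.465 -0.246  0.015]
 [ 0.523 -0.262  0.015]
 [ 0.58  -0.279  0.015]
 [ 0.518 -0.28   0.105]]
[[0.471 0.274 0.005]
 [0.541 0.271 0.005]
 [0.611 0.269 0.005]]
[[-0.958  0.286  0.   ]
 [ 0.286  0.958 -0.   ]
 [-0.    -0.    -1.   ]]
```

>>> {"op": "move_arm", "data": {"series": [[2.5,-3.5,0.7,0,0,0],[2.5,-3.5,0.7,0,0,0],[2.5,-3.5,0.7,0,0,0],[2.5,-3.5,0.7,0,0,0],[2.5,-3.5,0.7,0,0,0],[2.5,-3.5,0.7,0,0,0],[2.5,-3.5,0.7,0,0,0],[2.5,-3.5,0.7,0,0,0]], "grip": 1}}

```text
clock: 1.65
position: [0.3794, 0.3174, 0.3023]
ee_rot: [0.454, 3.108, 0.001]
force: [0.8, -0.4, -0.7]
width: 1.003
```

>>> {"op": "move_arm", "data": {"series": [[0.9,-4.5,0,0,0,0],[0.9,-4.5,0,0,0,0],[0.9,-4.5,0,0,0,0],[0.9,-4.5,0,0,0,0],[0.9,-4.5,0,0,0,0],[0.9,-4.5,0,0,0,0],[0.9,-4.5,0,0,0,0],[0.9,-4.5,0,0,0,0]]}}

```text
clock: 2.45
position: [0.4507, -0.0429, 0.3021]
ee_rot: [0.453, 3.108, 0.001]
force: [1.2, -0.0, 0.1]
width: 1.002
```

>>> {"op": "move_arm", "data": {"series": [[0.4,-4.4,0,0,0,0],[0.4,-4.4,0,0,0,0],[0.4,-4.4,0,0,0,0],[0.4,-4.4,0,0,0,0],[0.4,-4.4,0,0,0,0],[0,0,0,0,0,0],[0,0,0,0,0,0]]}}

```text
clock: 3.15
position: [0.4703, -0.262, 0.3016]
ee_rot: [-0.458, -3.108, 0.0]
force: [0.2, 1.8, 0.3]
width: 0.999
```

```bash
cat > wl.py <<'E'
from cell import monitor, imaging, outline_of
import cv2,pickle,sys
s=monitor.observe();im=imaging.get_image("wrist")
pickle.dump((im,s["position"],s["ee_rot"]),open(sys.argv[1]+".pkl","wb"))
cv2.imwrite(f"pics/{sys.argv[1]}.png",cv2.resize(cv2.cvtColor(im["color"],cv2.COLOR_RGB2BGR),None,fx=1.5625,fy=1.5625,interpolation=cv2.INTER_CUBIC))
print(s["clock"],s["position"],s["joints"].round(2))
E
python3 wl.py w1
```

```text
3.15 [ 0.47027272 -0.2620437   0.30157035] [-0.1   0.27  0.65  1.74 -0.18  1.19  1.88]
```

View pics/w1.png

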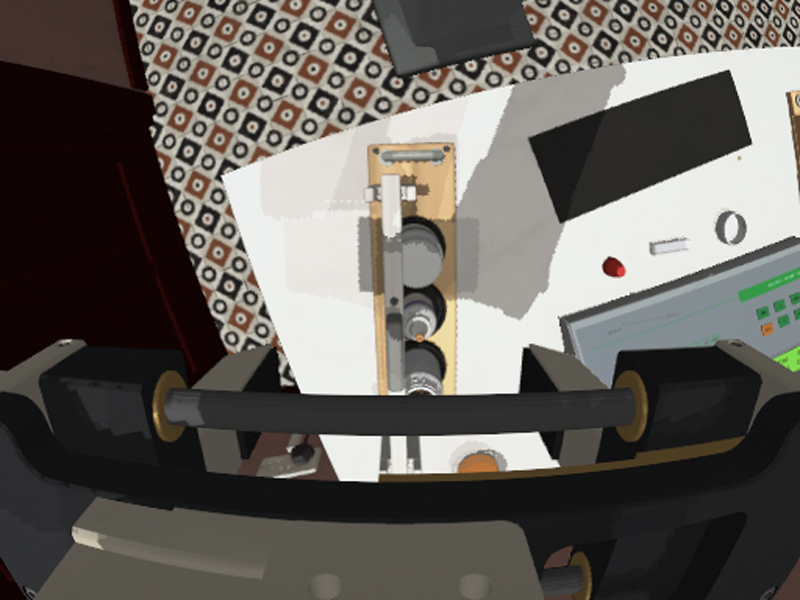

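```bash
cat > ft.py <<'E'
from h import *
im,pos,rv=pickle.load(open("w1.pkl","rb"))
k=1.5625
W=[((-40,141,12),(369,145)),((40,141,12),(456,144)),((-18,127,113),(391.5,176)),((0,143,58),(413,154)),((0,0,97),(420,338)),((-18,0,139),(395,328))]
def f(p): return np.concatenate([(wrist_proj(im,pos,rv,w(p,[np.array(l)/1e3]))[0]-(np.array(uv)/k-.18)) for l,uv in W])
r=least_squares(f,[.52,-.26,1.29],loss="soft_l1");print(r.x,r.fun.reshape(-1,2).round(1).tolist())
p=r.x
tr=[((40,-141,12),T(610,160)),((40,141,12),T(545,413)),((-40,141,12),T(617,432)),((-18,0,139),T(663,283))]
print("top only",*[a.tolist() for a in fit([("top",a,b) for a,b in tr],p)])
sd=[((-40,141,0),S(313,547)),((40,141,12),S(278,470)),((0,60,16),S(410,466)),((0,0,16),S(480,440)),((0,-60,16),S(548,414)),((-25,127,113),S(336,420)),((-25,-127,113),S(655,333)),((-40,-141,12),S(641,434))]
print("side only",*[a.tolist() for a in fit([("side",a,b) for a,b in sd],p)])
print(w(p,np.array([(0,60,15),(0,0,15),(0,-60,15),(-18,0,105)])/1e3).round(4))
E
python3 ft.py
```

```text
[ 0.52602911 -0.26211509  1.30475462] [[-0.3, 7.8], [0.0, 7.3], [-0.3, -3.1], [0.6, -1.6], [-0.6, -2.1], [0.6, 17.7]]
top only [0.5148805159290406, -0.25972740025715696, 1.3070523964449146] [[-0.0, -2.4], [-0.2, -0.3], [0.5, 0.1], [-0.2, 3.6]]
side only [0.526053934092686, -0.26455279128299714, 1.2836778277247387] [[3.3, 0.6], [4.1, -5.4], [-1.4, -1.6], [-0.9, 0.1], [-0.6, 2.0], [-1.9, 1.7], [0.0, -0.2], [7.3, -0.6]]
[[ 0.4681 -0.2463  0.015 ]
 [ 0.526  -0.2621  0.015 ]
 [ 0.5839 -0.2779  0.015 ]
 [ 0.5213 -0.2795  0.105 ]]
```

```bash
sed -i 's/,141,/,156,/g;s/,-141,/,-126,/g;s/,((-18,0,139),(395,328))//' ft.py; python3 ft.py
```

```text
[ 0.52928063 -0.26242671  1.30766841] [[-0.4, -0.2], [-0.1, -0.8], [-0.0, -0.2], [0.7, 0.9], [-0.1, 0.3]]
top only [0.5262137014658961, -0.262673065166095, 1.3033548582341254] [[-0.1, -1.4], [-0.7, 0.7], [0.1, 1.1], [0.7, -0.6]]
side only [0.528765627315633, -0.2648815149407985, 1.307419673571311] [[-1.5, 3.6], [-1.4, -2.5], [-0.1, -1.6], [0.1, -0.4], [0.1, 1.0], [0.2, 2.2], [0.5, -1.7], [2.0, -0.3]]
[[ 0.4713 -0.2468  0.015 ]
 [ 0.5293 -0.2624  0.015 ]
 [ 0.5872 -0.278   0.015 ]
 [ 0.5246 -0.2798  0.105 ]]
```

>>> {"op": "move_arm", "data": {"series": [[2.7,-0.9,0,0,0,1.6],[2.7,-0.9,-2,0,0,0],[0,0,-4,0,0,0],[0,0,-4,0,0,0],[0,0,-3,0,0,0],[0,0,-2,0,0,0],[0,0,-1.0,0,0,0],[0,0,-0.6,0,0,0]], "grip": 0.6}}

```text
clock: 4.0
position: [0.525, -0.2776, 0.1353]
ee_rot: [-0.407, -3.115, -0.001]
force: [0.1, -0.4, 1.0]
width: 0.6
```

>>> {"op": "move_arm", "data": {"series": [[0,0,0,0,0,0],[0,0,0,0,0,0]]}}

```text
clock: 4.2
position: [0.5253, -0.2791, 0.1368]
ee_rot: [0.41, 3.113, -0.0]
force: [0.1, 0.1, -0.7]
width: 0.593
```

>>> {"op": "move_arm", "data": {"series": [[0,0,-0.2,0,0,0],[0,0,0,0,0,0],[0,0,0,0,0,0],[0,0,0,0,0,0],[0,0,0,0,0,0],[0,0,0,0,0,0]], "grip": 0, "force": 40}}

```text
clock: 4.8
position: [0.5246, -0.2793, 0.1338]
ee_rot: [0.411, 3.115, -0.0]
force: [0.8, 1.3, -1.0]
width: 0.122
```

>>> {"op": "move_arm", "data": {"series": [[0,0,0.7,0,0,0],[0,0,1.3,0,0,0],[0,0,2,0,0,0],[0,0,2,0,0,0],[0,0,2,0,0,0],[0,0,2,0,0,0],[0,0,0,0,0,0]]}}

```text
clock: 5.5
position: [0.5258, -0.2801, 0.2373]
ee_rot: [0.41, 3.11, -0.002]
force: [0.2, -0.7, -1.6]
width: 0.129
```

>>> {"op": "move_arm", "data": {"series": [[-0.6,1.7,0,0,0,-3.8],[-1.0,3.2,0,0,0,-7],[-1.0,3.2,0,0,0,-7],[-1.0,3.2,0,0,0,-7],[-1.0,3.2,0,0,0,-7],[-1.0,3.2,0,0,0,-7],[-1.0,3.2,0,0,0,-7],[-1.0,3.2,0,0,0,-7]]}}

```text
clock: 6.3
position: [0.4477, -0.0368, 0.2335]
ee_rot: [-1.759, -2.603, -0.0]
force: [1.4, 0.3, -2.3]
width: 0.127
```

>>> {"op": "move_arm", "data": {"series": [[-1.0,3.2,0,0,0,-7],[-0.6,2,0,0,0,-5],[-0.3,1.1,0,0,0,-3.4],[0,0,0,0,0,0],[0,0,0,0,0,0]]}}

```text
clock: 6.8
position: [0.4296, 0.0246, 0.2337]
ee_rot: [2.083, 2.351, 0.0]
force: [0.3, -0.6, -1.1]
width: 0.131
```

>>> {"op": "move_arm", "data": {"series": [[0,0,-2,0,0,0],[0,0,-4,0,0,0],[0,0,-4,0,0,0],[0,0,-4,0,0,0],[0,0,-3,0,0,0],[0,0,-1.2,0,0,0],[0,0,-0.6,0,0,0],[0,0,0,0,0,0]]}}

```text
clock: 7.6
position: [0.4301, 0.0244, 0.046]
ee_rot: [2.086, 2.348, 0.0]
force: [0.5, -0.1, -1.0]
width: 0.131
```

```bash
python3 - <<'E'
from cell import monitor, imaging
import cv2
print({k:v for k,v in monitor.observe().items() if k in("position","force")})
im=imaging.get_image("side");a=cv2.cvtColor(im["color"],cv2.COLOR_RGB2BGR)[140:350,125:405]
cv2.imwrite("pics/s2.png",cv2.resize(a,None,fx=2.8,fy=2.8,interpolation=cv2.INTER_CUBIC))
E
```

```text
{'position': array([0.43012805, 0.02435888, 0.0460295 ]), 'force': array([ 0.49200423, -0.09685496, -0.99742634])}
```

View pics/s2.png

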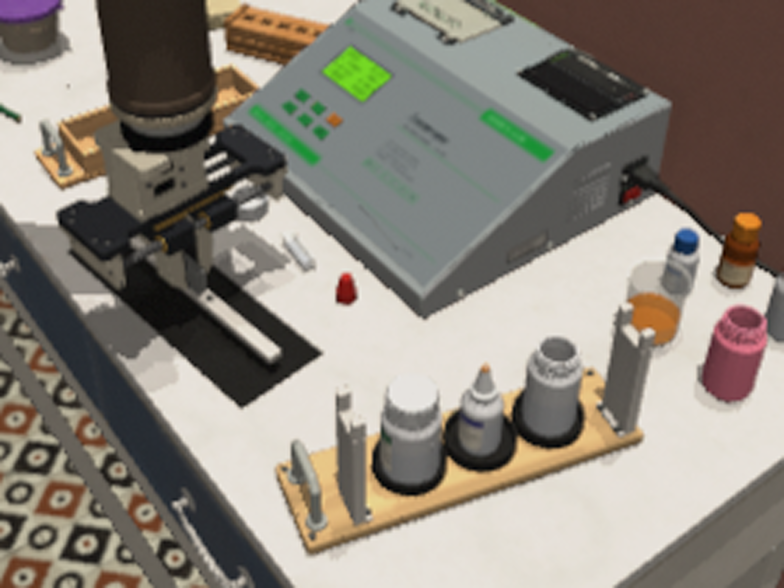

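The bar hangs level just over the middle of the mat (end at about 275,355). All three bottles stand in their cups: capped at (412,430), dropper at (483,420), open at (553,390), in that order from the handle.

>>> {"op": "move_arm", "data": {"series": [[0,0,-0.5,0,0,0],[0,0,-0.5,0,0,0],[0,0,-0.2,0,0,0],[0,0,-0.1,0,0,0],[0,0,0,0,0,0],[0,0,0,0,0,0]]}}

```text
clock: 8.25
position: [0.4297, 0.0249, 0.0328]
ee_rot: [2.086, 2.349, 0.0]
force: [-0.1, -0.2, -2.1]
width: 0.126
```

>>> {"op": "move_arm", "data": {"series": [[0,0,-0.1,0,0,0],[0,0,-0.1,0,0,0],[0,0,0,0,0,0]]}}

```text
clock: 8.55
position: [0.4298, 0.025, 0.0317]
ee_rot: [-2.086, -2.348, -0.002]
force: [-6.0, 0.3, 24.1]
width: 0.127
```

>>> {"op": "move_arm", "data": {"series": [[0,0,0,0,0,0],[0,0,0,0,0,0],[0,0,0,0,0,0],[0,0,0,0,0,0],[0,0,0,0,0,0]], "grip": 0.5}}

```text
clock: 9.05
position: [0.4296, 0.0249, 0.0306]
ee_rot: [2.086, 2.349, -0.0]
force: [-0.7, -0.0, -0.3]
width: 0.486
```

>>> {"op": "move_arm", "data": {"series": [[0,0,1,0,0,0],[0,0,2,0,0,0],[0,0,4,0,0,0],[0,0,4,0,0,0],[0,0,4,0,0,0],[0.5,-3.2,2,0,0,7],[0.5,-3.2,0,0,0,7],[0.5,-3.2,0,0,0,7]]}}

```text
clock: 9.85
position: [0.4451, -0.0716, 0.2022]
ee_rot: [1.613, 2.694, 0.003]
force: [0.2, 1.0, 0.5]
width: 0.5
```

>>> {"op": "move_arm", "data": {"series": [[0.5,-3.2,0,0,0,7],[0.5,-3.2,0,0,0,7],[0.5,-3.2,0,0,0,7],[0.5,-3.2,0,0,0,7],[0.5,-3.2,0,0,0,7],[0.1,-1.6,0,0,0,7],[0,0,0,0,0,5.4],[0,0,0,0,0,0]], "grip": 1}}

```text
clock: 10.65
position: [0.47, -0.248, 0.2013]
ee_rot: [-0.406, -3.115, 0.001]
force: [0.1, 0.5, -1.2]
width: 1.0
```

```bash
python3 wl.py w2; python3 - <<'E'
from cell import imaging
import pickle,numpy as np,cv2
import h
from h import *
im=imaging.get_image("top");
cv2.imwrite("pics/t2.png",cv2.resize(cv2.cvtColor(im["color"],cv2.COLOR_RGB2BGR)[110:285,120:390],None,fx=2.9,fy=2.9,interpolation=cv2.INTER_CUBIC))
E
```

```text
10.65 [ 0.47000493 -0.24799188  0.20126021] [-0.08  0.36  0.62  1.9  -0.25  0.96  1.96]
```

View pics/w2.png

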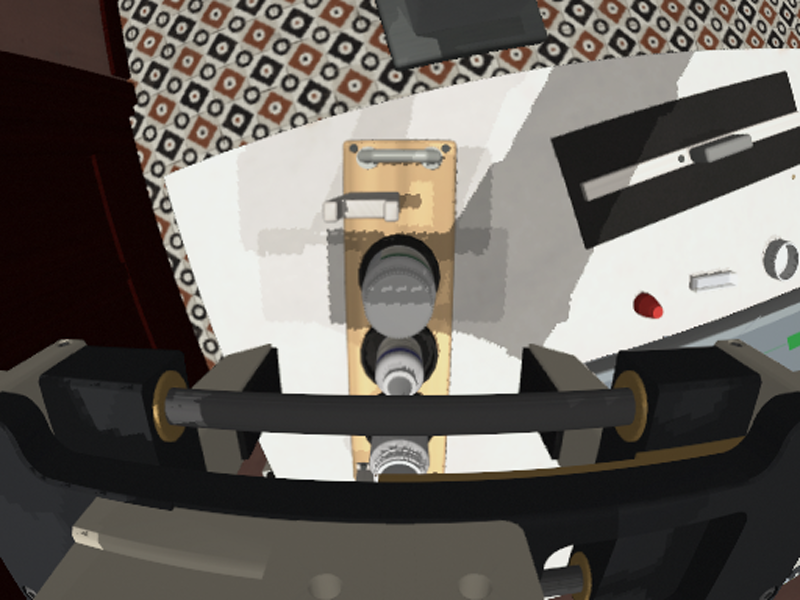

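The bar lies along the middle of the mat with its block up (720,150). The capped bottle is centred between the fingers, cap top about (400,303), dropper behind it (400,375). I'll check its position along the rack.

```bash
python3 - <<'E'
from h import *
im,pos,rv=pickle.load(open("w2.pkl","rb"))
for uv,z in[((400,303),.095),((400,381),.09),((400,150),.058),((400,275),.024)]: print(uv,wrist_pt(im,pos,rv,np.array(uv)/1.5625-.18,z).round(4))
p=[.5285,-.263,1.307];print((wrist_proj(im,pos,rv,w(p,[[0,.06,.095],[0,0,.097],[0,.143,.058],[0,.06,.024]]))*1.5625).round(0))
E
```

```text
(400, 303) [ 0.4694 -0.247   0.095 ]
(400, 381) [ 0.5177 -0.2598  0.09  ]
(400, 150) [ 0.3874 -0.2252  0.058 ]
(400, 275) [ 0.4695 -0.2469  0.024 ]
[[400. 305.]
 [399. 403.]
 [400. 155.]
 [400. 276.]]
```

>>> {"op": "move_arm", "data": {"series": [[0,0,-2,0,0,0],[0,0,-3,0,0,0],[0,0,-3,0,0,0],[0,0,-3,0,0,0],[0,0,-1.6,0,0,0],[0,0,-0.8,0,0,0],[0,0,0,0,0,0]]}}

```text
clock: 11.45
position: [0.4703, -0.2464, 0.0662]
ee_rot: [-0.406, -3.114, -0.0]
force: [0.6, -0.1, 0.4]
width: 0.999
```

>>> {"op": "move_arm", "data": {"series": [[0,0,0,0,0,0],[0,0,0,0,0,0],[0,0,0,0,0,0],[0,0,0,0,0,0],[0,0,0,0,0,0],[0,0,0,0,0,0]], "grip": 0, "force": 20}}

```text
clock: 12.05
position: [0.4707, -0.2471, 0.0669]
ee_rot: [0.405, 3.115, -0.0]
force: [0.8, -1.2, 0.4]
width: 0.525
```

>>> {"op": "move_arm", "data": {"series": [[0,0,0.5,0,0,0],[0,0,1.5,0,0,0],[0,0,2.5,0,0,0],[0,0,3,0,0,0],[0,0,3,0,0,0],[0,0,2,0,0,0],[0,1.5,0,0,0,-2],[0,3,0,0,0,-5]]}}

```text
clock: 12.85
position: [0.4706, -0.2039, 0.193]
ee_rot: [0.602, 3.081, -0.002]
force: [-0.1, 0.0, -1.0]
width: 0.483
```

>>> {"op": "move_arm", "data": {"series": [[0,4,0,0,0,-6],[0,4,0,0,0,-6],[0,4,0,0,0,-6],[0,4,0,0,0,-6],[0,4,0,0,0,-6],[0,4,0,0,0,-6],[0,4,0,0,0,-6],[0,4,0,0,0,-6]]}}

```text
clock: 13.65
position: [0.4702, 0.1195, 0.1921]
ee_rot: [-1.803, -2.572, -0.001]
force: [-0.2, 0.2, -1.1]
width: 0.483
```

>>> {"op": "move_arm", "data": {"series": [[1,4,0,0,0,-6],[2,4,0,0,0,-6],[3,4,0,0,0,-6],[3,2.5,0,0,0,-2],[3,0.6,0,0,0,0],[2,0,0,0,0,0],[0,0,0,0,0,0],[0,0,0,0,0,0]]}}

```text
clock: 14.45
position: [0.6104, 0.2683, 0.1914]
ee_rot: [-2.219, -2.224, 0.002]
force: [-0.7, -0.2, -1.4]
width: 0.481
```

```bash
python3 wl.py w3
```

```text
14.45 [0.61039041 0.26834852 0.19143061] [-0.97  0.65  0.79  1.57 -0.49  1.13 -0.07]
```

View pics/w3.png

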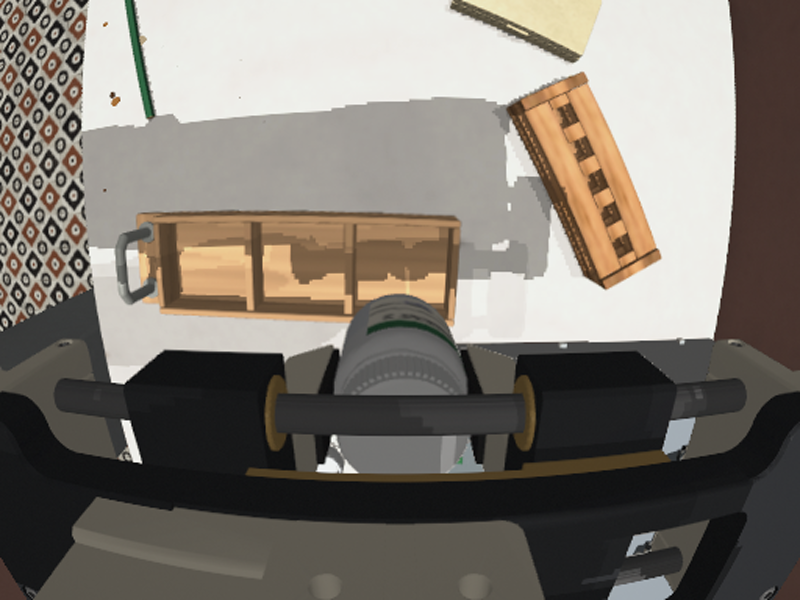

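```bash
python3 - <<'E'
from h import *
im,pos,rv=pickle.load(open("w3.pkl","rb"))
W=[((36,107,34),(161,214)),((36,-107,34),(460,217)),((-36,-107,34),(456,325)),((-36,107,34),(161,313)),((36,35,34),(255,214)),((36,-35,34),(350,215))]
def f(p): return np.concatenate([(wrist_proj(im,pos,rv,w(p,[np.array(l)/1e3]))[0]-(np.array(uv)/1.5625-.18)) for l,uv in W])
r=least_squares(f,[.541,.271,1.535],loss="soft_l1");print(r.x,r.fun.reshape(-1,2).round(1).tolist())
print(w(r.x,np.array([(0,69.7,5),(0,0,5),(0,-69.7,5)])/1e3).round(4))
E
```

```text
[0.54351098 0.27972726 1.53781709] [[-4.5, 0.6], [1.9, 0.9], [-0.0, -0.2], [0.3, -0.2], [-5.1, -0.4], [0.7, -0.4]]
[[0.4738 0.282  0.005 ]
 [0.5435 0.2797 0.005 ]
 [0.6132 0.2774 0.005 ]]
```

```bash
python3 - <<'E'
from h import *
im,pos,rv=pickle.load(open("w3.pkl","rb"))
def draw(img,f,p,col,s,o):
    for z in(.034,):
      for L in [[(36,107),(36,-107),(-36,-107),(-36,107),(36,107)],[(36,35),(-36,35)],[(36,-35),(-36,-35)],[(-8,125),(8,125)]]:
        P=[]
        for a,b in zip(L[:-1],L[1:]):
            for t in np.linspace(0,1,8): P.append([(a[0]+t*(b[0]-a[0]))/1e3,(a[1]+t*(b[1]-a[1]))/1e3,z if L[0][1]!=125 else .056])
        q=((f(w(p,P))+.5-o)*s).astype(np.int32);cv2.polylines(img,[q],False,col,1)
a=cv2.resize(cv2.cvtColor(im["color"],cv2.COLOR_RGB2BGR)[125:220,70:310],None,fx=3.3,fy=3.3,interpolation=cv2.INTER_CUBIC)
b=cv2.resize(cv2.cvtColor(d["top"]["color"],cv2.COLOR_RGB2BGR)[160:255,130:240],None,fx=3,fy=3,interpolation=cv2.INTER_CUBIC)
A,B=[.541,.2713,1.535],[.5435,.2797,1.538]
for p,c in((A,(0,0,255)),(B,(255,0,0))):
    draw(a,lambda P:wrist_proj(im,pos,rv,P),p,c,3.3,np.array([70,125]));draw(b,lambda P:proj("top",P),p,c,3,np.array([130,160]))
o=np.zeros((600,800,3),np.uint8);o[:a.shape[0],:a.shape[1]]=a;o[314:314+285,:b.shape[1]]=b
cv2.imwrite("pics/ov.png",o)
E
```

```text
(no output)
```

View pics/ov.png

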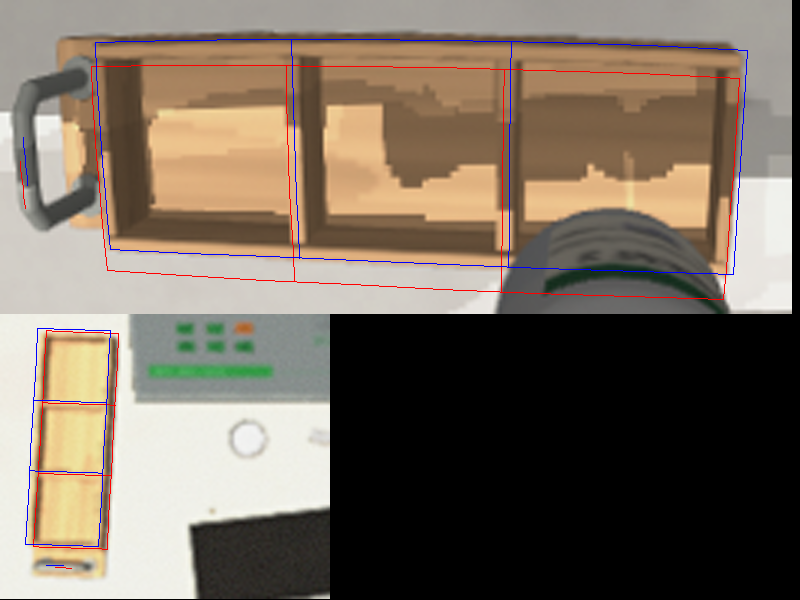

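The overlay shows why the two fits differ. In the top view the dark strip on the right is the outer side face, so my corner picks there were biased. The close wrist fit (blue) matches the rim better, so I use a rack centre of about (0.544, 0.278).

>>> {"op": "move_arm", "data": {"series": [[0.3,0.75,0,0,0,0],[0,0,-3,0,0,0],[0,0,-3,0,0,0],[0,0,-3,0,0,0],[0,0,-2,0,0,0],[0,0,-1,0,0,0],[0,0,-0.5,0,0,0],[0,0,0,0,0,0]]}}

```text
clock: 15.3
position: [0.6136, 0.2768, 0.067]
ee_rot: [-2.217, -2.225, -0.0]
force: [0.3, -0.4, -0.8]
width: 0.482
```

>>> {"op": "move_arm", "data": {"series": [[0,0,-0.3,0,0,0],[0,0,-0.2,0,0,0],[0,0,-0.2,0,0,0],[0,0,0,0,0,0],[0,0,0,0,0,0]]}}

```text
clock: 15.8
position: [0.6137, 0.2765, 0.0599]
ee_rot: [2.218, 2.225, 0.0]
force: [-0.4, -0.7, -1.4]
width: 0.488
```

>>> {"op": "move_arm", "data": {"series": [[0,0,-0.15,0,0,0],[0,0,-0.1,0,0,0],[0,0,0,0,0,0],[0,0,0,0,0,0]]}}

```text
clock: 16.2
position: [0.6138, 0.2764, 0.0579]
ee_rot: [-2.218, -2.225, -0.001]
force: [-1.9, -0.5, 4.7]
width: 0.482
```

```bash
python3 - <<'E'
from cell import monitor, imaging
import cv2
print({k:v for k,v in monitor.observe().items() if k in("position","force")})
im=imaging.get_image("side");a=cv2.cvtColor(im["color"],cv2.COLOR_RGB2BGR)[110:260,110:310]
cv2.imwrite("pics/s3.png",cv2.resize(a,None,fx=4,fy=4,interpolation=cv2.INTER_CUBIC))
E
```

```text
{'position': array([0.61378288, 0.27644739, 0.05787192]), 'force': array([-1.90010285, -0.52013877,  4.65110773])}
```

View pics/s3.png

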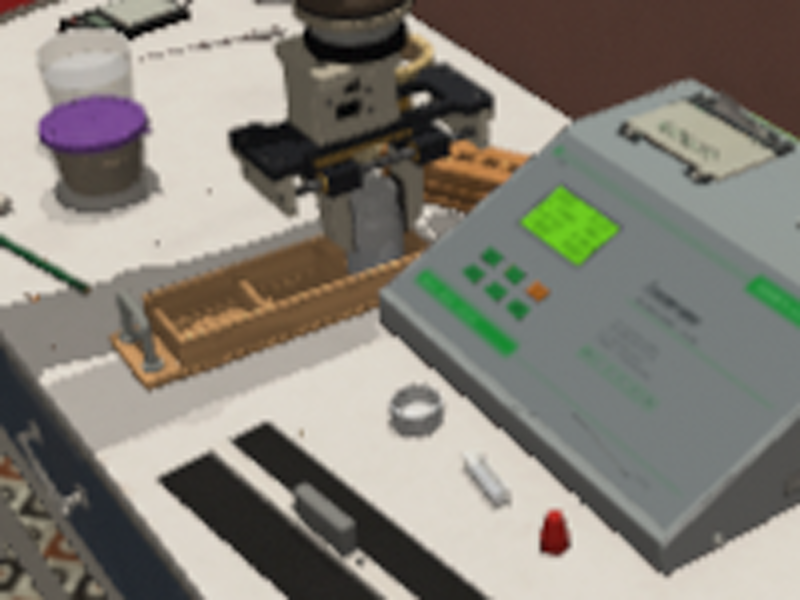

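The capped bottle stands in the far compartment at about (375,225), touching down with about 5 N at the floor height I expected. I release it.

>>> {"op": "move_arm", "data": {"series": [[0,0,0,0,0,0],[0,0,0,0,0,0],[0,0,0,0,0,0],[0,0,0,0,0,0]], "grip": 0.75}}

```text
clock: 16.65
position: [0.6136, 0.2765, 0.0571]
ee_rot: [2.218, 2.225, -0.0]
force: [-0.2, -0.6, 0.2]
width: 0.739
```

>>> {"op": "move_arm", "data": {"series": [[0,0,1,0,0,0],[0,0,2,0,0,0],[0,0,3,0,0,0],[0,0,4,0,0,0],[0,0,4,0,0,0],[-2,-1,1,0,0,3],[-3,-2,0,0,0,6],[-3,-4,0,0,0,6]]}}

```text
clock: 17.45
position: [0.533, 0.2085, 0.2079]
ee_rot: [1.897, 2.504, 0.003]
force: [0.1, -1.6, 1.2]
width: 0.746
```

>>> {"op": "move_arm", "data": {"series": [[-2,-4,0,0,0,6],[-1,-4,0,0,0,6],[-1,-4,0,0,0,6],[0,-4,0,0,0,6],[0,-4,0,0,0,6],[0,-4,0,0,0,6],[0,-4,0,0,0,6],[0,-4,0,0,0,6]]}}

```text
clock: 18.25
position: [0.4935, -0.1154, 0.2081]
ee_rot: [0.722, 3.056, 0.001]
force: [1.4, 0.1, -0.0]
width: 0.751
```

>>> {"op": "move_arm", "data": {"series": [[0.8,-4,0,0,0,6],[0.9,-4,0,0,0,6],[0.9,-4,0,0,0,0],[0.9,-2.9,0,0,0,0],[0,0,-2,0,0,0],[0,0,-2,0,0,0],[0,0,0,0,0,0]]}}

```text
clock: 18.95
position: [0.5272, -0.2623, 0.1656]
ee_rot: [-0.406, -3.112, -0.001]
force: [-0.7, 1.0, -0.1]
width: 0.75
```

```bash
python3 wl.py w4
```

```text
18.95 [ 0.52722259 -0.26228046  0.16561935] [-0.04  0.5   0.59  1.79 -0.33  0.95  2.  ]
```

View pics/w4.png

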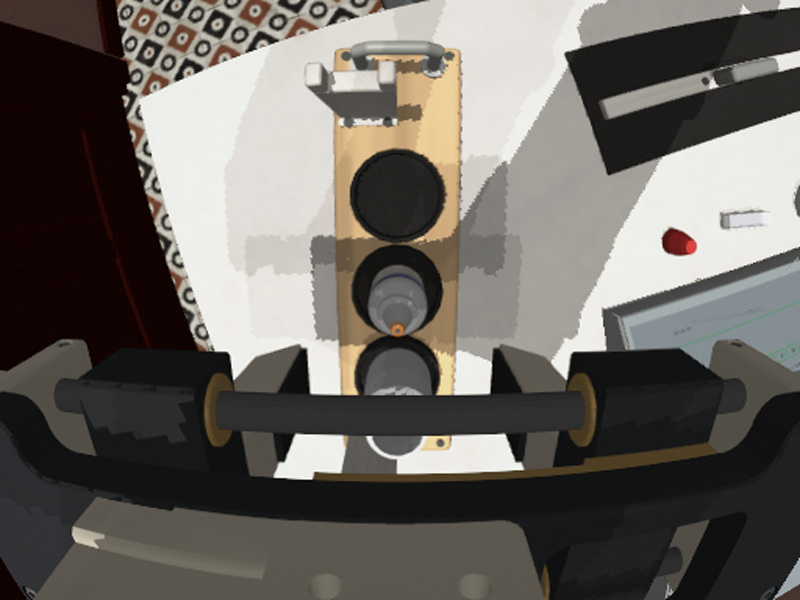

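The dropper's orange tip is at (398,330) and the bottle stands in its cup, the emptied cup in front of it (397,195).

```bash
python3 - <<'E'
from h import *
im,pos,rv=pickle.load(open("w4.pkl","rb"))
for uv,z in[((398,330),.097),((397,195),.024)]: print(uv,wrist_pt(im,pos,rv,np.array(uv)/1.5625-.18,z).round(4))
E
```

```text
(398, 330) [ 0.5287 -0.2627  0.097 ]
(397, 195) [ 0.4702 -0.248   0.024 ]
```

Spot on. Descend and grip.

>>> {"op": "move_arm", "data": {"series": [[0.1,0,-3,0,0,0],[0,0,-3,0,0,0],[0,0,-2,0,0,0],[0,0,-1.2,0,0,0],[0,0,-0.6,0,0,0],[0,0,0,0,0,0],[0,0,0,0,0,0]]}}

```text
clock: 19.7
position: [0.5303, -0.2629, 0.0703]
ee_rot: [0.405, 3.114, -0.001]
force: [-0.5, -0.2, 0.1]
width: 0.748
```

>>> {"op": "move_arm", "data": {"series": [[0,0,0,0,0,0],[0,0,0,0,0,0],[0,0,0,0,0,0],[0,0,0,0,0,0],[0,0,0,0,0,0],[0,0,0,0,0,0]], "grip": 0, "force": 15}}

```text
clock: 20.3
position: [0.5297, -0.2626, 0.0693]
ee_rot: [0.405, 3.115, -0.0]
force: [0.8, 0.5, 0.6]
width: 0.347
```

>>> {"op": "move_arm", "data": {"series": [[0,0,0.5,0,0,0],[0,0,1.5,0,0,0],[0,0,2.5,0,0,0],[0,0,3,0,0,0],[0,0,3,0,0,0],[-1,1,1.5,0,0,0],[-1,2.5,0,0,0,0],[-1,4,0,0,0,0]]}}

```text
clock: 21.1
position: [0.4993, -0.1895, 0.1912]
ee_rot: [0.411, 3.112, -0.002]
force: [1.0, 0.6, -1.2]
width: 0.342
```

>>> {"op": "move_arm", "data": {"series": [[-1,4,0,0,0,0],[0,4,0,0,0,0],[0,4,0,0,0,2],[0,4,0,0,0,2],[0,4,0,0,0,2],[0,4,0,0,0,2],[0,4,0,0,0,2],[0,4,0,0,0,3]]}}

```text
clock: 21.9
position: [0.4896, 0.1339, 0.1905]
ee_rot: [0.048, 3.14, 0.001]
force: [0.5, -0.6, -1.1]
width: 0.344
```

>>> {"op": "move_arm", "data": {"series": [[1,4,0,0,0,0],[1,4,0,0,0,0],[1,3,0,0,0,0],[1.4,2.5,0,0,0,0],[1,1.1,0,0,0,0],[0,0,0,0,0,0],[0,0,0,0,0,0]]}}

```text
clock: 22.6
position: [0.5435, 0.2777, 0.1898]
ee_rot: [0.05, 3.141, -0.001]
force: [0.0, 0.2, -0.7]
width: 0.346
```

```bash
python3 wl.py w5
```

```text
22.6 [0.54353642 0.2777218  0.18978852] [-0.87  0.48  0.45  1.71 -0.24  1.01  1.2 ]
```

View pics/w5.png

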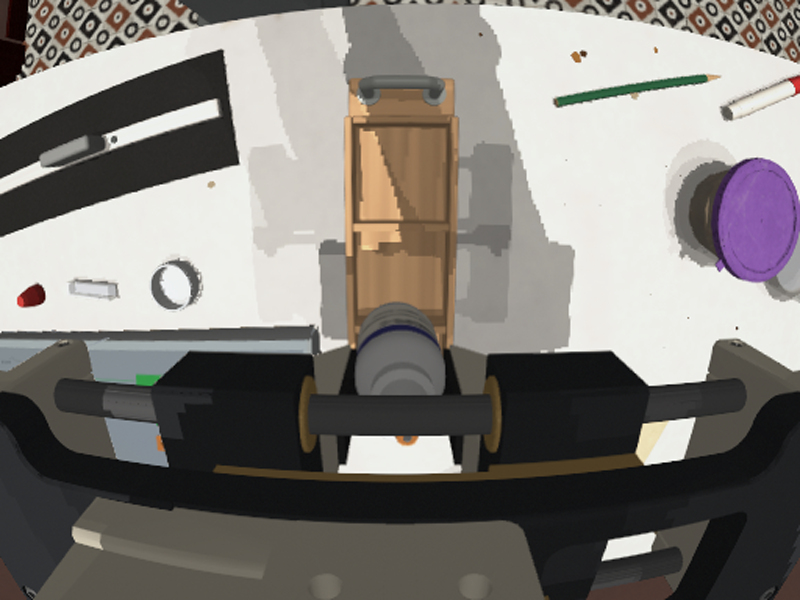

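The dropper hangs upright and is centred sideways over the rack (column 401 against rack centre 402). The rack's near wall is at row 119 and the first divider at row 225.

```bash
python3 - <<'E'
from h import *
im,pos,rv=pickle.load(open("w5.pkl","rb"))
for uv in[(402,118),(402,124),(402,221),(402,229)]: print(uv,wrist_pt(im,pos,rv,np.array(uv)/1.5625-.18,.034).round(4))
E
```

```text
(402, 118) [0.437  0.2831 0.034 ]
(402, 124) [0.4409 0.283  0.034 ]
(402, 221) [0.5029 0.281  0.034 ]
(402, 229) [0.508  0.2808 0.034 ]
```

>>> {"op": "move_arm", "data": {"series": [[-0.1,0.1,-2,0,0,0],[0,0,-3,0,0,0],[0,0,-3,0,0,0],[0,0,-2,0,0,0],[0,0,-1.5,0,0,0],[0,0,-0.8,0,0,0],[0,0,0,0,0,0],[0,0,-0.3,0,0,0]]}}

```text
clock: 23.45
position: [0.5434, 0.2796, 0.0643]
ee_rot: [0.05, 3.14, 0.001]
force: [-0.2, 0.7, 0.0]
width: 0.34
```

>>> {"op": "move_arm", "data": {"series": [[0,0,-0.2,0,0,0],[0,0,-0.1,0,0,0],[0,0,-0.1,0,0,0],[0,0,0,0,0,0],[0,0,0,0,0,0]]}}

```text
clock: 23.95
position: [0.5427, 0.2795, 0.0594]
ee_rot: [0.049, 3.141, 0.0]
force: [0.6, 0.0, -1.4]
width: 0.348
```

>>> {"op": "move_arm", "data": {"series": [[0,0,-0.1,0,0,0],[0,0,0,0,0,0],[0,0,0,0,0,0]]}}

```text
clock: 24.25
position: [0.5434, 0.2795, 0.0591]
ee_rot: [0.05, 3.14, 0.001]
force: [-0.4, -1.1, 6.2]
width: 0.342
```

>>> {"op": "move_arm", "data": {"series": [[0,0,0,0,0,0],[0,0,0,0,0,0],[0,0,0,0,0,0],[0,0,0,0,0,0]], "grip": 0.6}}

```text
clock: 24.65
position: [0.5425, 0.2794, 0.0581]
ee_rot: [-0.05, -3.141, 0.0]
force: [-0.2, -1.2, -0.4]
width: 0.591
```

>>> {"op": "move_arm", "data": {"series": [[0,0,1,0,0,0],[0,0,2,0,0,0],[0,0,3,0,0,0],[0,0,4,0,0,0],[0,0,4,0,0,0],[-2,-2,1,0,0,0],[-2,-4,0,0,0,0],[-2,-4,0,0,0,0]]}}

```text
clock: 25.45
position: [0.4821, 0.1788, 0.2093]
ee_rot: [0.047, 3.14, 0.001]
force: [0.7, -1.7, 0.8]
width: 0.602
```

>>> {"op": "move_arm", "data": {"series": [[0,-4,0,0,0,0],[0,-4,0,0,0,-2],[0,-4,0,0,0,-2],[0,-4,0,0,0,-2],[0,-4,0,0,0,-2],[0,-4,0,0,0,-2],[0,-4,0,0,0,-3],[0,-4,0,0,0,0]], "grip": 1}}

```text
clock: 26.25
position: [0.4824, -0.1421, 0.209]
ee_rot: [0.408, 3.114, 0.001]
force: [0.8, -0.3, 0.9]
width: 1.002
```

>>> {"op": "move_arm", "data": {"series": [[1,-4,0,0,0,0],[3,-4,0,0,0,0],[3,-3.5,0,0,0,0],[2.4,-1.6,0,0,0,0],[1,-0.6,0,0,0,0],[0,0,-3,0,0,0],[0,0,-1.4,0,0,0],[0,0,0,0,0,0]]}}

```text
clock: 27.05
position: [0.5852, -0.2765, 0.1624]
ee_rot: [-0.404, -3.111, -0.002]
force: [-0.6, -0.2, 0.5]
width: 0.997
```

```bash
python3 wl.py w6
```

```text
27.05 [ 0.5851659  -0.2764841   0.16237458] [-0.03  0.6   0.61  1.64 -0.39  1.02  2.02]
```

View pics/w6.png

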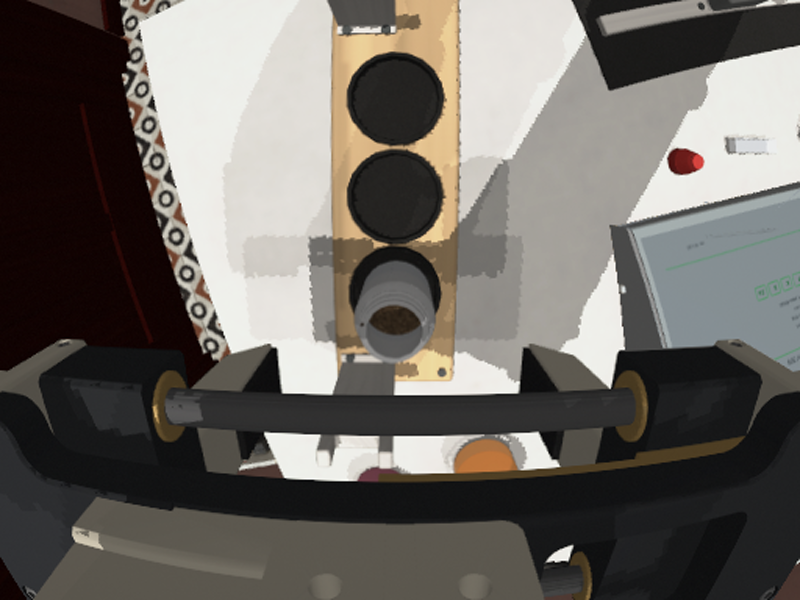

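The open white bottle stands in the last cup, mouth at about (397,325), between the fingers. The pink look-alike is off the rack behind it, at (380,475). Descend and grip.

>>> {"op": "move_arm", "data": {"series": [[0.1,-0.1,-3,0,0,0],[0,0,-3,0,0,0],[0,0,-2,0,0,0],[0,0,-1.0,0,0,0],[0,0,-0.4,0,0,0],[0,0,0,0,0,0],[0,0,0,0,0,0]]}}

```text
clock: 27.8
position: [0.5884, -0.279, 0.0716]
ee_rot: [0.405, 3.114, -0.001]
force: [0.3, -0.0, -0.3]
width: 0.997
```

>>> {"op": "move_arm", "data": {"series": [[0,0,0,0,0,0],[0,0,0,0,0,0],[0,0,0,0,0,0],[0,0,0,0,0,0],[0,0,0,0,0,0],[0,0,0,0,0,0],[0,0,0,0,0,0]], "grip": 0, "force": 20}}

```text
clock: 28.5
position: [0.5876, -0.2786, 0.0702]
ee_rot: [-0.405, -3.115, -0.0]
force: [-0.7, -1.0, -0.6]
width: 0.448
```

>>> {"op": "move_arm", "data": {"series": [[0,0,0.5,0,0,0],[0,0,1.5,0,0,0],[0,0,2.5,0,0,0],[0,0,3,0,0,0],[0,0,3,0,0,0],[-2,0,1.5,0,0,0],[-3,1,0,0,0,0],[-3,3,0,0,0,0]]}}

```text
clock: 29.3
position: [0.5066, -0.2415, 0.1922]
ee_rot: [0.411, 3.112, -0.004]
force: [0.9, 0.5, -1.0]
width: 0.453
```

>>> {"op": "move_arm", "data": {"series": [[-2,4,0,0,0,0],[-1.5,4,0,0,0,0],[0,4,0,0,0,2],[0,4,0,0,0,2],[0,4,0,0,0,2],[0,4,0,0,0,2],[0,4,0,0,0,2],[0,4,0,0,0,3]]}}

```text
clock: 30.1
position: [0.4727, 0.0829, 0.1915]
ee_rot: [0.048, 3.14, 0.001]
force: [0.8, 0.7, -1.2]
width: 0.449
```

>>> {"op": "move_arm", "data": {"series": [[0,4,0,0,0,0],[0,4,0,0,0,0],[0,4,0,0,0,0],[0,4,0,0,0,0],[0,3,0,0,0,0],[0,1,0,0,0,0],[0,0,0,0,0,0],[0,0,0,0,0,0]]}}

```text
clock: 30.9
position: [0.473, 0.2799, 0.1907]
ee_rot: [0.052, 3.141, -0.001]
force: [0.3, 0.2, -2.0]
width: 0.454
```

```bash
python3 wl.py w7
```

```text
30.9 [0.47295123 0.27988868 0.19073496] [-0.99  0.39  0.49  1.86 -0.22  0.95  1.13]
```

View pics/w7.png

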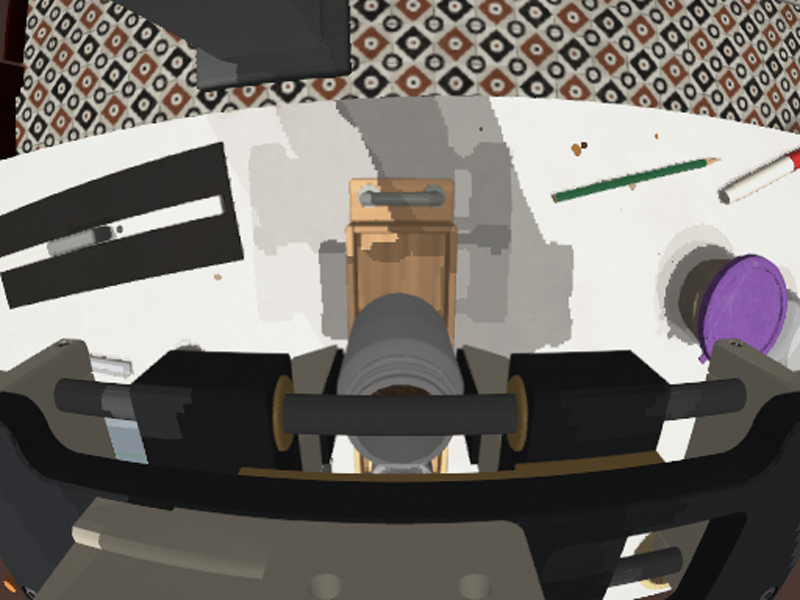

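The open bottle is upright and centred over the near compartment (bottle column 400, rack centre 402), and the bar is still on the mat.

>>> {"op": "move_arm", "data": {"series": [[0,0.1,-2,0,0,0],[0,0,-3,0,0,0],[0,0,-3,0,0,0],[0,0,-2,0,0,0],[0,0,-1.5,0,0,0],[0,0,-0.8,0,0,0],[0,0,-0.2,0,0,0],[0,0,0,0,0,0]]}}

```text
clock: 31.75
position: [0.473, 0.2819, 0.0657]
ee_rot: [0.051, 3.141, 0.0]
force: [0.6, 0.0, -0.9]
width: 0.453
```

>>> {"op": "move_arm", "data": {"series": [[0,0,-0.2,0,0,0],[0,0,-0.1,0,0,0],[0,0,-0.1,0,0,0],[0,0,0,0,0,0],[0,0,0,0,0,0]]}}

```text
clock: 32.25
position: [0.4726, 0.2825, 0.0613]
ee_rot: [0.049, 3.141, 0.0]
force: [-0.5, -0.3, -1.6]
width: 0.45
```

>>> {"op": "move_arm", "data": {"series": [[0,0,-0.1,0,0,0],[0,0,-0.1,0,0,0],[0,0,0,0,0,0],[0,0,0,0,0,0]]}}

```text
clock: 32.65
position: [0.4729, 0.2824, 0.0599]
ee_rot: [0.05, 3.141, 0.001]
force: [-2.7, -1.2, 9.8]
width: 0.451
```

>>> {"op": "move_arm", "data": {"series": [[0,0,0,0,0,0],[0,0,0,0,0,0],[0,0,0,0,0,0],[0,0,0,0,0,0]], "grip": 0.75}}

```text
clock: 33.05
position: [0.4726, 0.2824, 0.0591]
ee_rot: [-0.05, -3.141, 0.0]
force: [-0.3, -0.9, 0.6]
width: 0.735
```

>>> {"op": "move_arm", "data": {"series": [[0,0,1,0,0,0],[0,0,2,0,0,0],[0,0,3,0,0,0],[0,0,4,0,0,0],[0,0,4,0,0,0],[0,0,4,0,0,0],[0,-2,2,0,0,0],[-0.5,-4,2,0,0,0]]}}

```text
clock: 33.85
position: [0.4679, 0.2245, 0.2812]
ee_rot: [0.043, 3.139, 0.003]
force: [0.6, -0.1, 0.7]
width: 0.746
```

>>> {"op": "move_arm", "data": {"series": [[-0.5,-4,0,0,0,0],[-0.5,-4,0,0,0,0],[0,-4,0,0,0,0],[0,-4,0,0,0,0],[0,-4,0,0,0,0],[0,-4,0,0,0,0],[0,-4,0,0,0,0],[0,0,0,0,0,0]]}}

```text
clock: 34.65
position: [0.4569, -0.0634, 0.2803]
ee_rot: [0.063, 3.139, -0.001]
force: [1.5, -0.3, -0.1]
width: 0.754
```

```bash
python3 - <<'E'
from cell import monitor, imaging, outline_of
import cv2,numpy as np
from h import *
o=np.zeros((600,800,3),np.uint8)
im=imaging.get_image("top");a=cv2.cvtColor(im["color"],cv2.COLOR_RGB2BGR)[155:265,130:290];o[:300,:436]=cv2.resize(a,(436,300),interpolation=cv2.INTER_CUBIC)
for t in["capped_bottle","open_bottle","dropper_bottle_1"]: print(t,[(r["rect"],round(r["p"],2)) for r in outline_of("top",t)])
im=imaging.get_image("side");a=cv2.cvtColor(im["color"],cv2.COLOR_RGB2BGR)[130:280,120:260];o[300:,:][:300,:280]=cv2.resize(a,(280,300),interpolation=cv2.INTER_CUBIC)
a=cv2.cvtColor(im["color"],cv2.COLOR_RGB2BGR)[125:215,130:235];o[300:600,300:650]=cv2.resize(a,(350,300),interpolation=cv2.INTER_CUBIC)
cv2.imwrite("pics/end.png",o);print(monitor.observe()["position"],monitor.observe()["clock"])
p=[.542,.279,1.536]
print(proj("top",w(p,[[0,-.0697,.085],[0,0,.087],[0,.0697,.083]])).round(1))
E
```

```text
capped_bottle [([143.6, 169.6, 19.6, 17.9], 0.47)]
open_bottle [([352.4, 123.2, 11.6, 20.4], 0.69), ([141.7, 218.0, 16.9, 13.3], 0.5)]
dropper_bottle_1 [([146.8, 195.9, 15.4, 12.0], 0.47)]
[ 0.45768265 -0.05629898  0.27932932] 34.9
[[149.4 175.7]
 [147.8 200.1]
 [146.7 224.7]]
```

View pics/end.png

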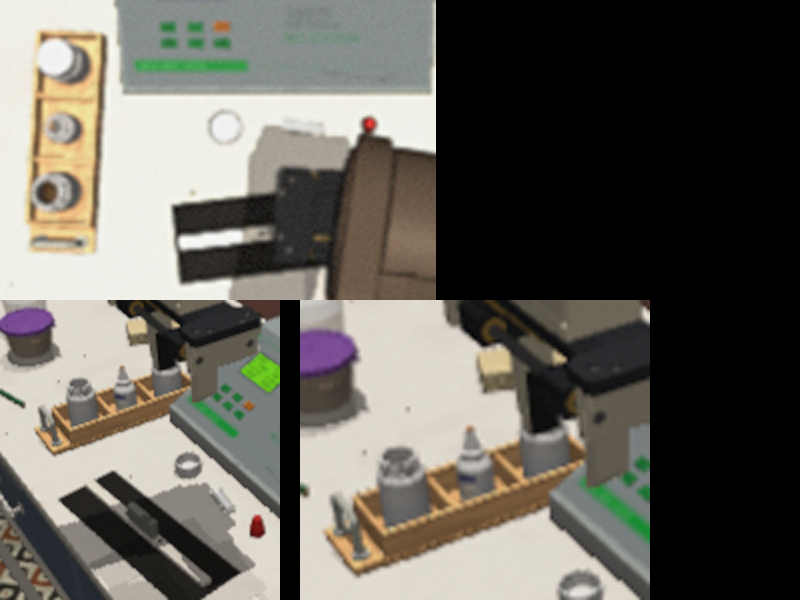

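The bottles stand upright, one per compartment: open next to the handle, dropper in the middle, capped farthest. The bar lies flat on the mat with its block up, and the arm touches nothing, so I hand in.

```bash
python3 -c "
from cell import workorder,monitor
print(monitor.observe()['force']);print(workorder.sign_off())"
```

```text
[ 0.26298515  0.65316972 -0.54508808]
the job is handed in; nothing more can be done
None
```

The job is done and handed in at about 35 s on the robot's clock. I laid the bar on the middle of the mat first, with all bottles still in their cups. Then I moved the bottles in reverse order: capped to the compartment farthest from the bench rack handle, dropper to the middle, and open next to the handle.

**Last checks:** The final top and side pictures show all three bottles upright, one in each compartment. The bar lies flat along the mat with its grip block up, and the gripper was clear, with tool force under 1 N. Each bottle met the compartment floor within about 1 mm of the expected height. The detector found all three bottles within about 5 mm of where I expected them in the compartments, though at low confidence (about 0.5). In the last side picture the gripper partly hides the capped bottle; it shows fully in the top view.

**Disagreements:**
- My first top and side fit of the bench rack was about 8 mm off sideways from the wrist camera's. I had picked the bottom edge of the side wall as its rim, so I used the wrist values.
- My first transit rack fit was off until I allowed for the board extending farther on the handle side.

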